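# Stand the toppled electronics kits back on their bases

## Task

Two of the three L-shaped plywood kits lie on their loudspeaker panels with the baseboard sticking up. Without gripping or lifting them, gently push each baseboard over with a fingertip so that the kit tips about its corner and stands on its baseboard again with the panel upright, where it is and not shoved across the bench. Leave the kit that already stands and everything else on the bench alone.

Things in the scene. Friction and masses are not known exactly. Their poses are not given: they have to be found in the camera images.
- kit_wide: wide plywood kit, toppled: an L of two 9 mm boards, 105 mm wide along its y, about 0.26 kg +-30 %, tips with a push of about 1 N. Origin: middle of the outer corner edge (heel), on the bench; it tips on this edge. As found z is up: the panel (80 mm) lies flat from the heel along +x, the baseboard (95 mm) stands along +z at x = 0 to 9 mm. Standing on its base, its x points up. Any yaw.
- kit_narrow: narrow plywood kit, toppled: an L of two 9 mm boards, 80 mm wide along its y, about 0.21 kg +-30 %, tips with a push of about 1 N. Origin: middle of the outer corner edge (heel), on the bench; it tips on this edge. As found z is up: the panel (80 mm) lies flat from the heel along +x, the baseboard (85 mm) stands along +z at x = 0 to 9 mm. Standing on its base, its x points up. Any yaw.
- kit_standing: a third plywood kit of the same kind, already standing: 90 mm wide (along its y), origin in the middle of its heel, the corner edge on the bench; z up, baseboard 90 mm long from the origin along -x, 9 mm thick, panel 80 mm high at x = -9 to 0 mm. Any yaw.
- kit_wide_push (a point): where to push kit_wide (towards its -x): on the baseboard's inner face (kit x = 9 mm), mid-width, 85 mm from the heel, 10 mm below the free end. The face is clear (flat screw heads only) from 45 mm up. The board goes over to -x; past about 45 degrees it falls by itself. Pushed low it slides instead.
- kit_wide_speaker (a point): middle of the loudspeaker magnet's end on kit_wide's panel, 45 mm from the heel, 29 mm above the bench as found; loudspeaker 52 mm across, 10 mm thick, magnet 28 mm across
- kit_wide_battery (a point): middle of the outer face (kit x = 22 mm) of the black battery holder on kit_wide's baseboard, 52 mm wide, 21 to 45 mm from the heel
- kit_narrow_push (a point): where to push kit_narrow (towards its -x): on the baseboard's inner face (kit x = 9 mm), mid-width, 75 mm from the heel, 10 mm below the free end. The face is clear (flat screw heads only) from 45 mm up. The board goes over to -x; past about 45 degrees it falls by itself. Pushed low it slides instead.
- kit_narrow_speaker (a point): middle of the loudspeaker magnet's end on kit_narrow's panel, 45 mm from the heel, 29 mm above the bench as found; loudspeaker 52 mm across, 10 mm thick, magnet 28 mm across
- kit_narrow_battery (a point): middle of the outer face (kit x = 22 mm) of the black battery holder on kit_narrow's baseboard, 52 mm wide, 21 to 45 mm from the heel
- screwdriver: blue-handled screwdriver, 170 mm long, lying flat, its blade towards its +x; loose on the bench
- hammer: hammer, 220 mm long, lying flat, handle towards its -x; loose on the bench, origin on its underside
- spool: metal solder spool, 48 mm across, 36 mm high; loose on the bench, origin on its underside
- jar: small closed glass jar, 48 mm across, 60 mm high; loose on the bench, origin on its underside
- speaker: loose loudspeaker lying face down, 58 mm across, 19 mm high; loose on the bench, origin on its underside
- pliers: red-handled pliers, 130 mm long, lying flat; loose on the bench, origin on its underside
- iron_stand: black soldering-iron stand, 100 x 75 mm, with an upright wire coil to 97 mm; loose on the bench, origin on its underside
Mind the look-alikes: they are no part of the job. Leave any blue, green or orange look-alike of the kit_wide alone.

How it is judged (in metres and radians):
At the end, for the whole second after the job is handed in: both toppled kits rest on their baseboards (panel within 0.08 rad of upright, heel within 8 mm of the bench top and within 60 mm of where it was) and are still; the third kit still stands within 20 mm of where it was, and the other loose things lie within 30 mm of where they were (angle between each of kit_wide, kit_narrow's own x axis and vertical below 0.08 rad and height (world z) of each of kit_wide, kit_narrow below 0.008 m and distance of each of kit_wide, kit_narrow from where it was at the start of the episode below 0.06 m and linear speed of each of kit_wide, kit_narrow below 0.02 m/s and angular speed of each of kit_wide, kit_narrow below 0.2 rad/s and angle between kit_standing's own z axis and vertical below 0.08 rad and distance of kit_standing from where it was at the start of the episode below 0.02 m and distance of each of screwdriver, hammer, spool, jar, speaker, pliers, iron_stand from where it was at the start of the episode below 0.03 m); the robot touches nothing.
It fails at once if a kit is lifted or carried: its corner edge, on which it tips, leaves the bench by more than 20 mm (height (world z) of any of kit_wide, kit_narrow, kit_standing above 0.02 m).
It fails at once if a kit is shoved across the bench: its corner edge moves more than 60 mm (distance of any of kit_wide, kit_narrow from where it was at the start of the episode above 0.06 m).
It fails at once if a kit is gripped, or pushed roughly: the fingers bear on it with more than 20 N (contact force between the fingers and kit_wide above 20 N or contact force between the fingers and kit_narrow above 20 N or contact force between the fingers and kit_standing above 20 N).
It fails at once if the kit that already stands is moved more than 20 mm or tipped (distance of kit_standing from where it was at the start of the episode above 0.02 m or angle between kit_standing's own z axis and vertical above 0.3 rad).
It fails at once if another thing on the bench is moved more than 30 mm (distance of any of screwdriver, hammer, spool, jar, speaker, pliers, iron_stand from where it was at the start of the episode above 0.03 m).
It also fails if it takes over 48 s, if anything falls off the work surface, if the arm or the gripper's body presses on something with over 40 N, if the wrist force passes 120 N, or if a joint passes its speed limit or range.

## Robot

A 6-joint arm with a two-finger parallel gripper is mounted at the origin on the work surface. World frame = base frame: x ahead of the robot, y to its left, z up, the work surface at z = 0. Lengths are in m, angles in degrees, forces in N, time in s.
With the tool pointing down it reaches from about 0.3 to 0.75 m from the base axis. Payload 8.5 kg.
Tool frame: the origin (TCP) lies midway between the tips of the shut fingers; the grasp point (between the pads) lies 19 mm behind it; z points along the fingers, y is the line along which they close (so a half turn about z gives the same grasp; the last joint's range is limited). The gripper opens to 85 mm and grips with 20 to 120 N. Pads are 22 mm wide; open, the fingers measure 114 mm over their backs; the gripper's body (76 mm by 85 mm) begins 54 mm behind the grasp point. The pads swing forward as they close: fully open they stand 13 mm farther back than shut.
Start: joints at [61.69, 21.807, 74.336, -0, 83.858, -12.336], TCP at [0.151, 0.529, 0.231] pointing down, gripper open.
Joint ranges: [-178.18, 178.18], [-50.72, 133.34], [12.68, 142.11], [-81.47, 261.47], [9.98, 163.14], [-165.26, 165.26]. Speed limits (degrees/s): [136.94, 136.94, 180, 180, 180, 180].

## Interface

Orientations are given as a 3x3 rotation matrix whose columns are the frame's x, y, z axes.
In Python, from rig import observe, optics, order, spotter gives the robot as it stands.
- The arm moves only by the tool move_arm, never from a script. Its argument "series" is text: rows parted by semicolons, each of 5 numbers parted by spaces: the shift along the tool's x, y, z in cm, then the turn about the tool's z in degrees, then the opening, from -1 (shut) to 1 (fully open). A call has 1 to 8 rows; each row is the pose to reach, as a shift and turn from the pose commanded when the call began, along the tool's axes at that moment; what a row does not reach only later rows make up. A row lasts 1/8 s, in which the tool goes at most 62.5 mm and 10.7 degrees, less where a joint would pass 70% of its speed; a pose out of reach is approached as far as the arm can. A call with a gripper value outside its range is refused whole. The fingers move at their own pace and stop on an object; "force" is the grip in N (left out, the last holds). Time passes only in rows, so rows that repeat a pose let the fingers close. It gives the time, the measured TCP pose, the force, the opening and the grip force at its end, in the units of the state.
- observe(): the state, without advancing time (a new reading comes with each control period).
- optics.get_image(name): name is "side" or "top" or "wrist"; returns a dict with "pixels" (420x560x3 uint8, blue, green, red), "camera_matrix" (3x3 intrinsics, pixels), "rvec" (rotation vector, rad) and "tvec" (3), from world to camera coordinates, as OpenCV has them. Camera axes: x right, y down, z forward; pixel columns grow to the right and rows downward; lengths in m; the calibration is good to about 2 mm. A picture is of the moment at which its call begins. There is no depth.
- order.close_job(): hands the job in; it is judged then, once.
Trained networks look in the newest picture that a camera, given by its name, has taken for a name from the list of things; names that differ only in an ending like _2 or _b are one class to them, and where a whole thing is asked for, a point or a joint stands for the part that bears it (a point fixed in the world has none). Each returns a list of dicts, best first, with "score" (0 to 1); they miss things now and then, are a little off and sometimes report something else, mostly with a low value. They report only what shows in the picture. A call takes as long as a camera call. They do not tell look-alikes from the thing itself.
- spotter.find_in(thing, camera): "point" ([x, y, z] in m, in world coordinates, good to about 4 mm: the middle of the surface that is visible of it).
- spotter.cut_out(thing, camera): "pixels" (420x560 bool, what is visible of it).
- spotter.mark_of(thing, camera): "point" ([x, y, z] in m, in world coordinates, good to about 4 mm: a listed point, or the origin of a listed thing).
The state is a dict: "time_s": time; "q": joint angles; "qvel": joint speeds; "joint_efforts": joint torques, N m; "position": TCP position; "tool_rot": TCP orientation; "ft_force": force on the tool from outside, world axes, zero at the start; "wrist_torque": the same for the moment, N m; "grip_width": finger opening in m; "gripper_force": force on a finger pad.
Only numpy, scipy, OpenCV 4.12 (cv2) and the standard library are available. Lean on these libraries where they do the work, as an engineer would, in place of code of your own. Each camera call takes 0.05 s, during which the arm holds its last target. There are 200 camera calls.

## Working session

There is one attempt and no reset: what is moved stays moved. The work goes in short steps, Python scripts to look and compute and a tool call to move; the robot and the scene stay as the last step left them, time stands still between calls to the robot, and variables do not carry over. Pictures are saved under pics/ and viewed, at most 10 in all, crops included, and the job is handed in when it is done.

Besides the shell and the picture viewer there is one more tool, called after "Request:" as a command line: name --argument value ..., lists and objects as JSON in quotes. move_arm: Moves the arm, as the interface text tells. Its arguments: {"type":"object","properties":{"series":{"type":"string"},"force":{"type":"number"}},"required":["series"]}

```bash
mkdir -p pics
python3 - <<'E'
from rig import observe, optics, order, spotter
import cv2, numpy as np
for c in ("top","side"):
    im=optics.get_image(c); cv2.imwrite(f"pics/{c}0.png",im["pixels"])
for t in ["kit_wide","kit_narrow","kit_standing","kit_wide_push","kit_narrow_push","kit_wide_speaker","kit_narrow_speaker","kit_wide_battery","kit_narrow_battery","screwdriver","hammer","spool","jar","speaker","pliers","iron_stand"]:
    for c in ("top","side"):
        print(t,c,[(np.round(d["point"],3).tolist(),round(d["score"],2)) for d in spotter.mark_of(t,c)][:4])
s=observe(); print(s["time_s"],s["position"],s["tool_rot"],s["ft_force"],s["grip_width"])
E
```

```text
kit_wide top [([0.251, -0.46, -0.0], 0.91), ([0.49, -0.308, 0.002], 0.75), ([0.247, -0.264, 0.001], 0.67), ([0.44, -0.508, 0.0], 0.64)]
kit_wide side [([0.242, -0.264, 0.002], 0.9), ([0.442, -0.514, 0.002], 0.89), ([0.49, -0.306, 0.002], 0.77), ([0.242, -0.464, -0.001], 0.73)]
kit_narrow top []
kit_narrow side [([0.599, 0.014, 0.001], 0.83)]
kit_standing top [([0.48, 0.312, -0.004], 0.73), ([0.368, 0.112, 0.001], 0.6), ([0.494, -0.316, 0.083], 0.59), ([0.67, -0.393, 0.001], 0.52)]
kit_standing side [([0.606, 0.023, 0.075], 0.66), ([0.485, 0.312, 0.005], 0.63)]
kit_wide_push top [([0.245, -0.453, 0.086], 0.92), ([0.257, -0.267, 0.087], 0.85), ([0.493, -0.315, 0.082], 0.72), ([0.454, -0.511, 0.086], 0.66)]
kit_wide_push side [([0.491, -0.315, 0.082], 0.95), ([0.251, -0.454, 0.087], 0.9), ([0.256, -0.266, 0.08], 0.83), ([0.453, -0.506, 0.083], 0.8)]
kit_narrow_push top [([0.603, 0.024, 0.077], 0.66), ([0.616, 0.031, 0.037], 0.4)]
kit_narrow_push side [([0.605, 0.027, 0.074], 0.84), ([0.627, 0.422, 0.001], 0.26)]
kit_wide_speaker top [([0.511, -0.346, 0.026], 0.83), ([0.288, -0.267, 0.03
[... 1264 characters left out ...]
 -0.003], 0.38)]
speaker top [([0.384, -0.105, 0.0], 0.71), ([0.512, -0.347, 0.028], 0.46)]
speaker side [([0.384, -0.104, -0.003], 0.68), ([0.667, -0.391, 0.002], 0.6), ([0.623, 0.423, -0.003], 0.19)]
pliers top [([0.624, 0.419, -0.001], 0.69)]
pliers side [([0.626, 0.42, -0.001], 0.67), ([0.633, 0.047, 0.027], 0.58)]
iron_stand top [([0.67, -0.396, -0.002], 0.67)]
iron_stand side [([0.668, -0.389, 0.002], 0.7), ([0.382, -0.107, -0.002], 0.54)]
1.7 [0.15136298 0.52874074 0.23132971] [[-9.61368729e-01  2.75263814e-01 -1.35252067e-05]
 [ 2.75263813e-01  9.61368728e-01  3.16447509e-05]
 [ 2.17133656e-05  2.66992740e-05 -9.99999999e-01]] [-0.36297788 -0.67869706  0.50917264] 0.08509272038025965
```

View pics/top0.png

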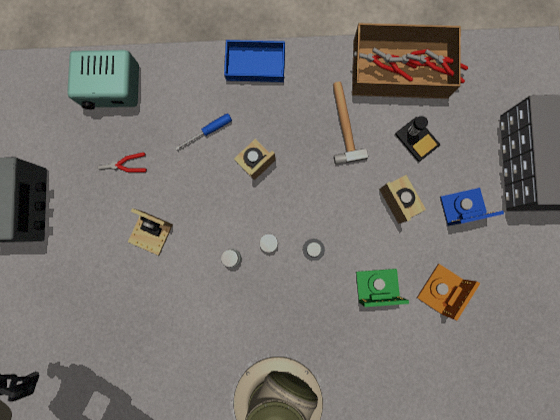

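View pics/side0.png

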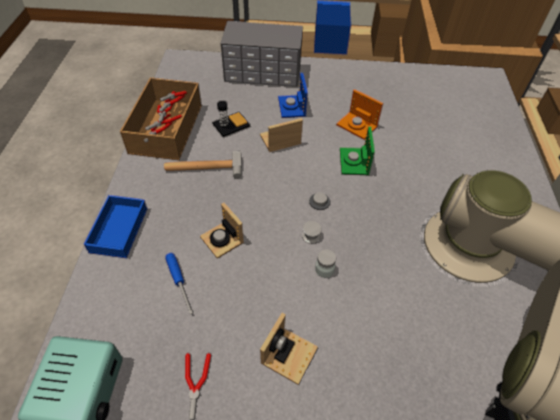

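Look-alikes of kit_wide in the top view are blue (464,206), green (380,288) and orange (448,291). The bare plywood one is at (402,198), so that is kit_wide. Narrow is at (255,157) and the standing kit at (150,230), panel already up. One close crop will check the choice.

```bash
cat > h.py <<'E'
from rig import observe, optics, order, spotter
import cv2, numpy as np
def marks(names,cams=("top","side")):
    for n in names:
        for c in cams: print(n,c,[(np.round(d["point"],3).tolist(),round(d["score"],2)) for d in spotter.mark_of(n,c)][:4])
def shift(targets,yaw=None):
    """cm shifts in tool axes from the present pose, and the turn to bring tool x to yaw (deg)"""
    s=observe(); R=np.array(s["tool_rot"]); p=np.array(s["position"])
    cur=np.degrees(np.arctan2(R[1,0],R[0,0]))
    print("t",s["time_s"],"p",p.round(4),"yaw",cur.round(2),"F",np.round(s["ft_force"],2))
    if yaw is not None: print("turn",(-(yaw-cur)+180)%360-180)
    for t in targets: print((R.T@(np.array(t)-p)*100).round(2))
def save(cam,name,box=None,k=1):
    im=optics.get_image(cam)["pixels"]
    if box: x,y,w,h=box; im=cv2.resize(im[y:y+h,x:x+w],None,fx=k,fy=k,interpolation=cv2.INTER_CUBIC)
    cv2.imwrite(f"pics/{name}.png",im)
E
python3 - <<'E'
from h import *
a=optics.get_image("top")["pixels"]
c=lambda x,y:cv2.resize(a[y:y+80,x:x+80],(390,390),interpolation=cv2.INTER_CUBIC)
cv2.imwrite("pics/crop.png",np.hstack([c(215,117),c(365,160)]))
d=np.array([np.cos(np.radians(42)),np.sin(np.radians(42)),0]); f=np.array([.6055,.0223,0])
shift([f+.030*d+[0,0,.231],f+.030*d+[0,0,.150]],42)
E
```

```text
t 1.75 p [0.1514 0.5288 0.2313] yaw 164.03 F [-1.39  0.47 -0.9 ]
turn 122.02705340008151
[-5.919e+01 -3.365e+01  3.000e-02]
[-59.19 -33.65   8.13]
```

View pics/crop.png

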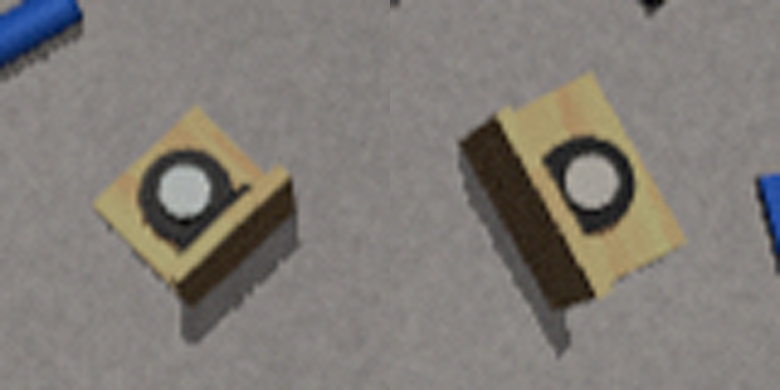

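The crop confirms it: both are bare plywood, toppled, with the loudspeaker up. Narrow's magnet is at crop (185,190) and wide's at (592,180). I'll start with narrow.

Request:
move_arm --series "-30 -17 0 80 -1;-30 -17 0 80 -1;-30 -17 0 80 -1;-30 -17 0 80 -1;-30 -17 0 80 -1;-30 -17 0 80 -1;-30 -17 0 80 -1;-30 -17 0 80 -1"

```text
time_s: 2.75
position: [0.3934, 0.2823, 0.2313]
tool_rot: [[0.109, 0.994, 0.0], [0.994, -0.109, 0.0], [0.0, -0.0, -1.0]]
ft_force: [0.9, 1.1, -0.3]
grip_width: 0.0
gripper_force: 0.0
```

Run:
```python
from h import *
d=np.array([np.cos(np.radians(44)),np.sin(np.radians(44)),0]); f=np.array([.6055,.0223,0])
shift([f+.030*d+[0,0,.231],f+.030*d+[0,0,.150]],44)
```

```text
t 2.75 p [0.3934 0.2823 0.2313] yaw 83.73 F [ 0.87  1.09 -0.26]
turn 39.73384013004846
[-21.22  25.84   0.03]
[-21.22  25.84   8.13]
```

Request:
move_arm --series "-21.2 25.8 0 39.7 -1;-21.2 25.8 0 39.7 -1;-21.2 25.8 0 39.7 -1;-21.2 25.8 0 39.7 -1;-21.2 25.8 0 39.7 -1;-21.2 25.8 0 39.7 -1;-21.2 25.8 8 39.7 -1;-21.2 25.8 8 39.7 -1"

```text
time_s: 3.75
position: [0.6261, 0.0448, 0.1474]
tool_rot: [[0.716, 0.698, -0.006], [0.698, -0.716, 0.001], [-0.004, -0.005, -1.0]]
ft_force: [1.2, 0.2, 0.7]
grip_width: -0.0002
gripper_force: 0.0
```

Run:
```python
from h import *
marks(["kit_narrow_push","kit_narrow_speaker","kit_narrow"],("side","top","wrist"))
d=np.array([np.cos(np.radians(44)),np.sin(np.radians(44)),0]); f=np.array([.6055,.0223,0])
shift([f+.030*d+[0,0,.074],f+.011*d+[0,0,.074]],44)
save("wrist","w1")
```

```text
kit_narrow_push side [([0.605, 0.027, 0.074], 0.84), ([0.627, 0.422, 0.001], 0.26)]
kit_narrow_push top [([0.605, 0.026, 0.078], 0.85)]Traceback (most recent call last):
  File "<stdin>", line 2, in <module>
  File "h.py", line 5, in marks
    for c in cams: print(n,c,[(np.round(d["point"],3).tolist(),round(d["score"],2)) for d in spotter.mark_of(n,c)][:4])
                                                                                             ~~~~~~~~~~~~~~~^^^^^
ValueError: no camera of that name has taken a picture
```

Run:
```python
from h import *
save("wrist","w1")
marks(["kit_narrow_push","kit_narrow_speaker","kit_narrow"],("wrist",))
d=np.array([np.cos(np.radians(44)),np.sin(np.radians(44)),0]); f=np.array([.6055,.0245,0])
shift([f+.030*d+[0,0,.074],f+.011*d+[0,0,.074]],44)
```

```text
kit_narrow_push wrist [([0.617, 0.032, 0.033], 0.7), ([0.605, 0.027, 0.076], 0.64), ([0.599, 0.017, -0.006], 0.59), ([0.632, 0.05, 0.029], 0.18)]
kit_narrow_speaker wrist [([0.636, 0.048, 0.028], 0.78)]
kit_narrow wrist [([0.601, 0.017, -0.007], 0.84), ([0.369, 0.106, -0.0], 0.4)]
t 4.05 p [0.6282 0.0451 0.1529] yaw 44.34 F [-0.78  0.28  0.24]
turn 0.3376649798345852
[-0.07 -0.11  7.88]
[-1.97 -0.12  7.88]
```

View pics/w1.png

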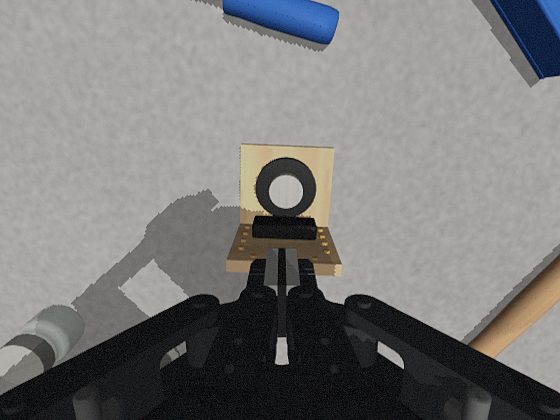

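Fingers are centred on the board (column ~283; board top edge 228–341 at row ~265), and its inner face is toward the magnet at (286,190). I'll descend and then push slowly.

Request:
move_arm --series "0 -0.1 4 -0.3 -1;0 -0.1 8.1 -0.3 -1;0 -0.1 8.1 -0.3 -1;0 -0.1 8.1 -0.3 -1;-0.5 -0.1 8.1 -0.3 -1;-1 -0.1 8.1 -0.3 -1;-1.5 -0.1 8.1 -0.3 -1;-2 -0.1 8.1 -0.3 -1"

```text
time_s: 5.05
position: [0.6123, 0.0315, 0.0706]
tool_rot: [[0.712, 0.702, 0.0], [0.702, -0.712, 0.0], [0.0, 0.0, -1.0]]
ft_force: [0.8, 1.1, 1.3]
grip_width: -0.0002
gripper_force: 0.4
```

Request:
move_arm --series "-0.5 0 0 0 -1;-0.9 0 0 0 -1;-1.3 0 0 0 -1;-1.7 0 0 0 -1;-2.1 0 0.1 0 -1;-2.5 0 0.1 0 -1;-2.5 0 0.1 0 -1"

```text
time_s: 5.92
position: [0.5946, 0.014, 0.0693]
tool_rot: [[0.712, 0.702, -0.0], [0.702, -0.712, -0.0], [-0.0, -0.0, -1.0]]
ft_force: [0.3, -0.1, 0.4]
grip_width: 0.0001
gripper_force: 0.2
```

Run:
```python
from h import *
save("side","s1",(180,180,100,100),5); save("top","t1")
marks(["kit_narrow","kit_narrow_speaker"]); shift([])
```

```text
kit_narrow top []
kit_narrow side [([0.602, 0.016, -0.001], 0.91)]
kit_narrow_speaker top []
kit_narrow_speaker side [([0.621, 0.041, 0.038], 0.79)]
t 6.225 p [0.5948 0.0143 0.0693] yaw 44.63 F [ 0.09 -0.05  0.85]
```

View pics/s1.png

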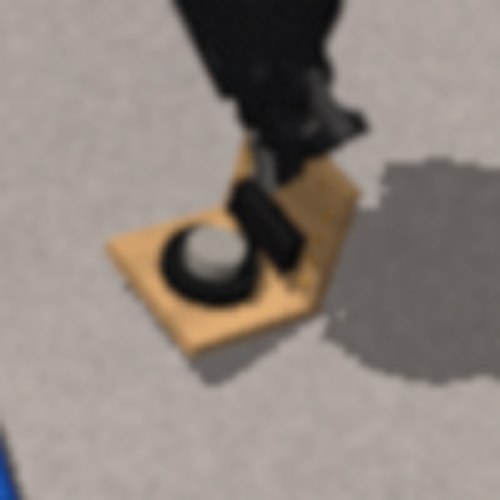

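It is tipping about its heel (crop (318,312)) without sliding, and the panel is lifting off its shadow. I'll continue the arc.

Request:
move_arm --series "-0.6 0 0.2 0 -1;-1.2 0 0.4 0 -1;-1.75 0 0.65 0 -1;-2.3 0 0.95 0 -1;-2.8 0 1.3 0 -1;-3.3 0 1.7 0 -1;-3.7 0 2.1 0 -1;-4 0 2.3 0 -1"

```text
time_s: 7.22
position: [0.566, -0.014, 0.046]
tool_rot: [[0.712, 0.702, -0.0], [0.702, -0.712, 0.0], [-0.0, -0.0, -1.0]]
ft_force: [-0.1, -0.1, 0.1]
grip_width: 0.0003
gripper_force: 0.0
```

Run:
```python
from h import *
save("side","s2",(180,180,100,100),5); save("top","t2")
marks(["kit_narrow","kit_narrow_speaker"]); shift([])
```

```text
kit_narrow top []
kit_narrow side [([0.598, 0.014, 0.0], 0.72)]
kit_narrow_speaker top []
kit_narrow_speaker side [([0.574, -0.004, 0.044], 0.6)]
t 7.525 p [ 0.5664 -0.0138  0.0465] yaw 44.63 F [ 0.83  0.45 -0.11]
```

View pics/s2.png

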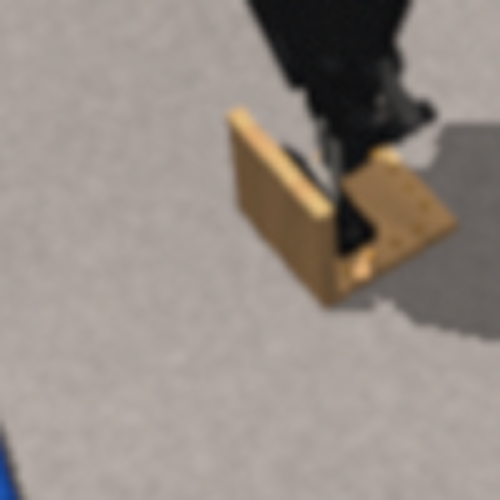

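The narrow kit stands on its baseboard, its panel upright at crop (285,210), heel unmoved. I'll raise and go to wide.

Request:
move_arm --series "-0.3 0 -3 0 -1;-0.3 0 -9 0 -1;-0.3 0 -15 0 -1;-0.3 0 -15 -10 -1;-0.3 0 -15 -20 -1;-0.3 0 -15 -30 -1;-0.3 0 -15 -40 -1;-0.3 0 -15 -40 -1"

```text
time_s: 8.52
position: [0.5641, -0.0159, 0.1964]
tool_rot: [[0.095, 0.995, 0.0], [0.995, -0.095, -0.0], [0.0, 0.0, -1.0]]
ft_force: [0.3, -1.2, -0.4]
grip_width: -0.0001
gripper_force: 0.0
```

Run:
```python
from h import *
d=np.array([np.cos(np.radians(-62)),np.sin(np.radians(-62)),0]); f=np.array([.4932,-.3153,0])
shift([f+.030*d+[0,0,.196],f+.030*d+[0,0,.150]],118)
```

```text
t 8.525 p [ 0.5641 -0.0159  0.1964] yaw 84.54 F [ 0.33 -1.16 -0.37]
turn -33.457518442735534
[-32.99  -2.56   0.04]
[-32.99  -2.56   4.64]
```

Request:
move_arm --series "-33 -2.6 0 -33.5 -1;-33 -2.6 0 -33.5 -1;-33 -2.6 0 -33.5 -1;-33 -2.6 0 -33.5 -1;-33 -2.6 0 -33.5 -1;-33 -2.6 0 -33.5 -1;-33 -2.6 4 -33.5 -1;-33 -2.6 4 -33.5 -1"

```text
time_s: 9.52
position: [0.5062, -0.3414, 0.1539]
tool_rot: [[-0.468, 0.884, -0.004], [0.884, 0.468, 0.004], [0.006, -0.002, -1.0]]
ft_force: [0.1, 0.3, -0.1]
grip_width: -0.0
gripper_force: 0.0
```

Run:
```python
from h import *
save("wrist","w2"); save("side","s3")
marks(["kit_wide_push","kit_wide_speaker","kit_wide","kit_wide_battery"],("wrist",))
d=np.array([np.cos(np.radians(-62)),np.sin(np.radians(-62)),0]); f=np.array([.4932,-.3153,0])
shift([f+.030*d+[0,0,.082],f+.011*d+[0,0,.082]],118)
```

```text
kit_wide_push wrist [([0.498, -0.316, 0.088], 0.6)]
kit_wide_speaker wrist [([0.508, -0.346, 0.03], 0.9), ([0.492, -0.499, 0.026], 0.6)]
kit_wide wrist [([0.491, -0.31, 0.0], 0.85), ([0.444, -0.51, 0.002], 0.67)]
kit_wide_battery wrist [([0.5, -0.332, 0.034], 0.6)]
t 9.825 p [ 0.5079 -0.342   0.1577] yaw 118.13 F [-0.39  0.46  0.02]
turn 0.1323164585695622
[ 0.06 -0.05  7.57]
[ 1.96 -0.04  7.57]
```

View pics/w2.png

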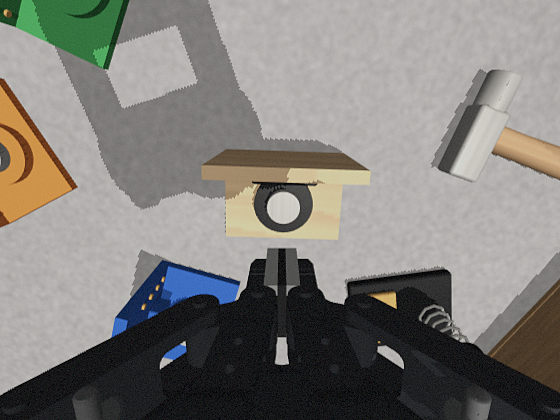

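Bare plywood, its board edge centred at (286,178) and the fingers at column 282. Blue (190,320) and iron stand (405,310) lie below the gripper. I'll descend and approach.

Request:
move_arm --series "0 0 4 0 -1;0 0 7.7 0 -1;0 0 7.7 0 -1;0 0 7.7 0 -1;0.5 0 7.7 0 -1;1 0 7.7 0 -1;1.5 0 7.7 0 -1;2 0 7.7 0 -1"

```text
time_s: 10.82
position: [0.4978, -0.3242, 0.0796]
tool_rot: [[-0.471, 0.882, 0.0], [0.882, 0.471, -0.0], [-0.001, 0.0, -1.0]]
ft_force: [0.3, -0.8, 1.1]
grip_width: -0.0001
gripper_force: 0.4
```

Request:
move_arm --series "0.5 0 0 0 -1;0.9 0 0 0 -1;1.3 0 0 0 -1;1.7 0 0 0 -1;2.1 0 0 0 -1;2.5 0 0.1 0 -1;2.5 0 0.1 0 -1"

```text
time_s: 11.7
position: [0.4859, -0.3021, 0.0783]
tool_rot: [[-0.472, 0.882, -0.0], [0.882, 0.472, 0.0], [0.0, -0.0, -1.0]]
ft_force: [0.1, 0.8, 0.0]
grip_width: -0.0002
gripper_force: 0.3
```

Run:
```python
from h import *
save("side","s4",(240,100,100,100),5); save("top","t4")
marks(["kit_wide","kit_wide_speaker"]); shift([])
```

```text
kit_wide top [([0.443, -0.51, 0.002], 0.74), ([0.249, -0.464, 0.002], 0.62)]
kit_wide side [([0.242, -0.263, 0.006], 0.66), ([0.246, -0.461, 0.002], 0.58), ([0.491, -0.305, 0.003], 0.56), ([0.443, -0.512, -0.001], 0.55)]
kit_wide_speaker top [([0.489, -0.502, 0.03], 0.9), ([0.273, -0.425, 0.024], 0.57)]
kit_wide_speaker side [([0.29, -0.265, 0.026], 0.74), ([0.506, -0.338, 0.04], 0.72), ([0.488, -0.501, 0.032], 0.57), ([0.275, -0.424, 0.03], 0.56)]
t 12.0 p [ 0.4862 -0.3025  0.0783] yaw 118.12 F [-0.03 -0.43 -0.15]
```

View pics/s4.png

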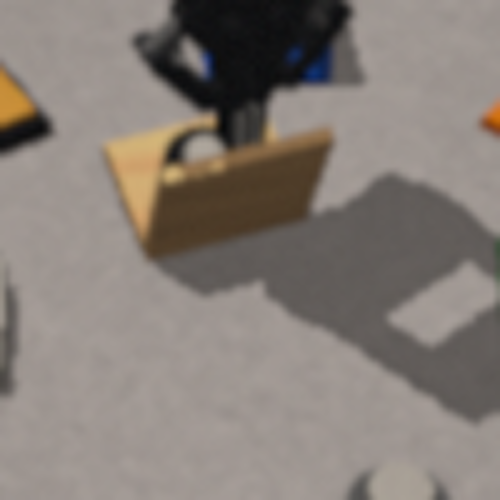

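The wide kit tips about its heel (crop (150,255)), which has not slid. I'll continue the arc.

Request:
move_arm --series "0.7 0 0.2 0 -1;1.3 0 0.4 0 -1;1.9 0 0.65 0 -1;2.5 0 0.95 0 -1;3.1 0 1.35 0 -1;3.7 0 1.75 0 -1;4.2 0 2.15 0 -1;4.6 0 2.4 0 -1"

```text
time_s: 13.0
position: [0.4642, -0.2615, 0.054]
tool_rot: [[-0.471, 0.882, -0.0], [0.882, 0.471, 0.0], [0.0, -0.0, -1.0]]
ft_force: [0.5, -0.1, 0.2]
grip_width: 0.0001
gripper_force: 0.0
```

Run:
```python
from h import *
save("side","s5",(240,100,100,100),5); save("top","t5")
marks(["kit_wide","kit_wide_speaker"],("side",)); shift([])
```

```text
kit_wide side [([0.248, -0.461, 0.005], 0.98), ([0.488, -0.305, 0.003], 0.81), ([0.243, -0.262, 0.002], 0.64)]
kit_wide_speaker side [([0.29, -0.267, 0.029], 0.66), ([0.48, -0.277, 0.045], 0.63), ([0.272, -0.425, 0.031], 0.6), ([0.485, -0.503, 0.033], 0.47)]
t 13.2 p [ 0.4645 -0.2619  0.0544] yaw 118.13 F [-0.05 -0.06  0.66]
```

View pics/s5.png

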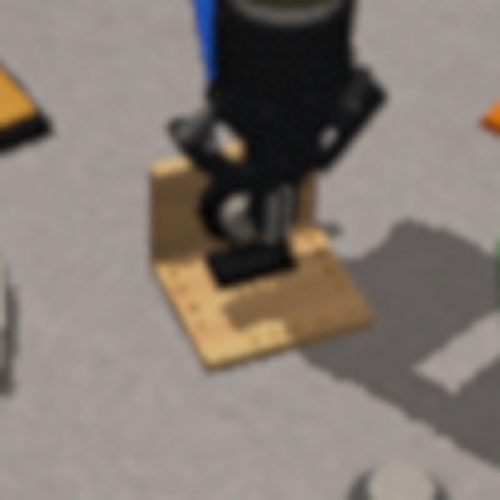

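The wide kit stands: baseboard flat (crop (265,310)), panel upright, heel at (0.488,-0.305). I'll lift clear.

Request:
move_arm --series "0.3 0 -3 0 -1;0.3 0 -9 0 -1;0.3 0 -15 0 -1;0.3 0 -16 0 -1;0.3 0 -16 0 -1;-0 0 -16 0 -1"

```text
time_s: 13.95
position: [0.464, -0.2615, 0.2127]
tool_rot: [[-0.471, 0.882, -0.002], [0.882, 0.471, 0.002], [0.003, -0.001, -1.0]]
ft_force: [0.4, -0.0, -0.4]
grip_width: -0.0001
gripper_force: 0.0
```

Run:
```python
from h import *
save("side","s6"); save("top","t6")
marks(["kit_narrow","kit_wide","kit_standing"],("side",))
for n in ["screwdriver","hammer","spool","jar","speaker","pliers","iron_stand"]: marks([n],("side",))
shift([])
```

```text
kit_narrow side [([0.597, 0.012, -0.0], 0.82)]
kit_wide side [([0.443, -0.512, 0.001], 0.97), ([0.486, -0.303, 0.0], 0.92), ([0.246, -0.264, 0.005], 0.91), ([0.246, -0.465, 0.001], 0.62)]
kit_standing side [([0.482, 0.312, -0.0], 0.71), ([0.368, 0.107, 0.0], 0.46), ([0.574, -0.003, 0.042], 0.33)]
screwdriver side [([0.707, 0.179, 0.002], 0.98), ([0.595, 0.014, 0.001], 0.58), ([0.488, -0.302, 0.003], 0.34)]
hammer side [([0.449, -0.224, 0.007], 0.7), ([0.724, -0.202, 0.008], 0.62)]
spool side [([0.401, 0.009, -0.001], 0.88)]
jar side [([0.367, 0.11, 0.003], 0.92)]
speaker side [([0.38, -0.103, -0.001], 0.66), ([0.706, 0.179, -0.001], 0.4), ([0.726, -0.208, 0.002], 0.29)]
pliers side [([0.623, 0.417, 0.001], 0.94), ([0.542, -0.036, 0.01], 0.41)]
iron_stand side [([0.669, -0.391, 0.001], 0.7)]
t 14.55 p [ 0.4644 -0.2618  0.2143] yaw 118.13 F [-0.38 -0.21 -0.83]
```

View pics/s6.png

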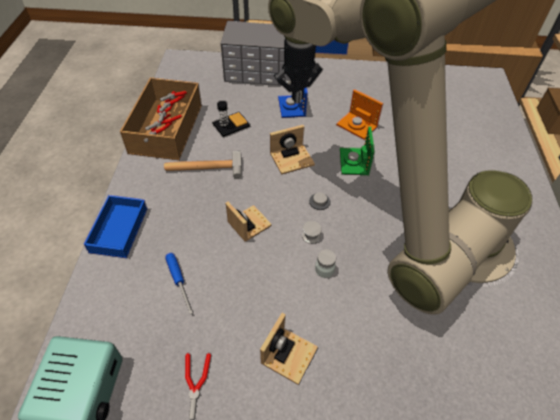

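All three kits stand: wide (290,150), narrow (247,220) and standing (288,348). The other things are where they were and the arm is clear.

```bash
python3 -c "
from rig import order; print(order.close_job())"
```

```text
the job is handed in; nothing more can be done
None
```

I tipped kit_wide and kit_narrow back onto their baseboards with a fingertip; in the last images both stood with heels within about 5 mm of their start, nothing else had visibly moved and the arm was clear, and I handed the job in at about 14.6 s (no verdict was returned).

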